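# Set a slab to the sprung lap through the guide slot

### The arm

A 6-joint arm with a two-finger parallel gripper is mounted at the origin on a cart in front of the work surface, level with it; the furniture and walls round the work are solid. World frame = base frame: x ahead of the robot, y to its left, z up, the work surface at z = 0. Lengths are in m, angles in rad, forces in N, time in s.
With the tool pointing down it reaches from about 0.375 to 0.975 m from the base axis. Payload 3.8 kg.
Tool frame: the origin (TCP) lies midway between the tips of the shut fingers; the grasp point (between the pads) lies robot.pinch_z behind it (robot.pinch_z is the distance from the TCP to the grasp point, in m); x points along the fingers, z is the direction in which the jaws open and shut, and the axes are right-handed (so a half turn about x gives the same grasp; the last joint's range is limited). The gripper opens to 88 mm and grips with 3 to 60 N. Pads are 18 mm wide; open, the fingers measure 123 mm over their backs; the gripper's body (75 mm by 187 mm) begins 45 mm behind the grasp point.
Start: joints at [1.163, 0.264, 1.604, -0, 1.274, -0.037], TCP at [0.245, 0.629, 0.239] pointing down, gripper open.
Joint ranges: [-2.63, 2.63], [-0.94, 2.18], [0.31, 2.57], [-1.31, 4.45], [0, 2.66], [-2.55, 2.55]. Speed limits (rad/s): [2.57, 2.57, 3.14, 3.14, 3.14, 3.14].

### API

Orientations are given as a rotation vector (axis times angle).
In Python, from plant import robot gives the robot as it stands.
- The arm moves only by the tool jog_arm, never from a script. Its argument "targets" is a list of rows, each a list of 7 numbers: the turn, a rotation vector about the tool's x, y, z scaled (see below), then the shift along the tool's x, y, z scaled (see below), then the opening in per cent of the stroke, from 0 (shut) to 100 (fully open). A call has 1 to 20 rows; each row is the pose to reach, as a shift and turn from the pose commanded when the call began, along the tool's axes at that moment; what a row does not reach only later rows make up. The controller multiplies each number of a shift by 30 cm and each number of a turn by 90 degrees. A row lasts 1/10 s, in which the tool goes at most 50 mm and 8.59 degrees, less where a joint would pass 70% of its speed; a pose out of reach is approached as far as the arm can. A call with a number of a shift or a turn outside -1 to 1 is refused whole. A call with a gripper value outside its range is refused whole. The fingers move at their own pace and stop on an object; the grip force is fixed at half the most. Time passes only in rows, so rows that repeat a pose let the fingers close. It gives the time, the measured TCP pose, the force and the opening at its end, in the units of the state.
- robot.observe(): the state, without advancing time (a new reading comes with each control period).
- robot.camera(name): name is "side" or "top" or "wrist"; returns a dict with "color" (400x640x3 uint8, red, green, blue), "K" (3x3 intrinsics, pixels), "distortion" ([k1, k2, p1, p2, k3] as OpenCV has them; the pictures are not rectified), "pose" (4x4, takes a point from camera to world coordinates); the wrist camera has in their place "tool_from_camera" (4x4, takes a point from camera to tool coordinates, whose origin is the TCP and whose axes are the tool frame's). Camera axes: x right, y down, z forward; pixel columns grow to the right and rows downward; lengths in m; the calibration is good to about 2 mm. A picture is of the moment at which its call begins: read the wrist's pose just before it. There is no depth.
- robot.hand_in(): hands the job in, once; it reports no verdict.
Trained networks look in the newest picture that a camera, given by its name, has taken for a name from the list of things; names that differ only in an ending like _2 or _b are one class to them, and where a whole thing is asked for, a point or a joint stands for the part that bears it (a point fixed in the world has none). Each returns a list of dicts, best first, with "conf" (0 to 1); they miss things now and then, are a little off and sometimes report something else, mostly with a low value. They report only what shows in the picture. A call takes as long as a camera call. They do not tell look-alikes from the thing itself.
- robot.search_frame(camera, thing): "box" ([centre column, centre row, width, height] in pixels, round what is visible of it).
- robot.trace(camera, thing): "region" (400x640 bool, what is visible of it) and "box" ([centre column, centre row, width, height] in pixels, round what is visible of it).
The state is a dict: "time_s": time; "joint_positions": joint angles; "joint_vel": joint speeds; "tau": joint torques, N m; "position": TCP position; "tool_rot": TCP orientation; "ft_force": force on the tool from outside, world axes, zero at the start; "ft_torque": the same for the moment, N m; "finger_gap": opening from 0.0 (shut) to 1.0 (fully open).
Only numpy, scipy, OpenCV 4.12 (cv2) and the standard library are available. Lean on these libraries where they do the work, as an engineer would, in place of code of your own. Each camera call takes 0.05 s, during which the arm holds its last target. There are 200 camera calls.

### The job

Get the slab ready for edge polishing: slide the shutter on top of the grey polishing unit fully open, then lift the broad, thin slab holder out of the wooden rack and lower its stone end through the guide slot in the cover until it pushes the sprung lap about halfway down its 10 mm of travel, never down to its stop. Leave the other two holders standing in the rack. Finish while still gripping the holder and pressing, upright and at rest in the slot; do not let go.

Things in the scene. Friction and masses are not known exactly. Their poses are not given: they have to be found in the camera images.
- unit: edge-polishing unit, fixed grey steel housing 176 x 206 mm, 95 mm high, steel cover, clear window in front, motor behind. Origin: centre of its underside. x points to its back, y to its left, z up. Obstacle to its left, behind the rack: a polishing lathe with a hanging guard, 0.33 m high, from x = 0.52 m on between y = 0 and 0.33 m; swing past it on the robot's side.
- slot (a point): centre of the guide slot's mouth on the cover's top face, 95 mm above the worktop. The slot goes right through the 8 mm cover (rims chamfered 2 mm) and is 12 mm along the unit's x and 44 mm along the unit's y; axes as the unit's. Below the cover is empty space down to the lap.
- shutter (a joint): slide of the flat aluminium shutter (32 mm along x, 64 mm along y, 3 mm thick) lying on the cover between two low rails 6 mm high. 0 m: centred over the slot; it grows as the shutter moves to the unit's -y (its right); 0.060 m: at the end stop, fully open; the slot is clear from 0.054 m on. Light friction of about 1 N; it stays where it is left.
- shutter_knob (a point): top centre of the black upright round knob on the shutter, 14 to 17 mm in diameter and 24 mm high (its top is 28 mm above the cover); moves with the shutter.
- lap (a joint): slide of the sprung lap (level polishing disc, 140 mm in diameter, under the cover, does not turn). 0 m: up at rest, 0.010 m: pressed down on its stop. The spring takes about 1.6 N before the lap moves, 4 N at 5 mm and 6.6 N at the stop; it comes up again when released.
- lap_face (a point): point of the lap's upper face straight below the slot's centre; 50 mm above the worktop (45 mm below the cover's top face) at rest, moves down with the lap.
- rack: fixed wooden rack 66 mm along its x, 170 mm along y, 66 mm high: 12 mm base board, top board with three equal openings (20 mm along x, 44 mm along y) 52 mm apart in a row along y. Origin: centre of its underside, z up. The holders stand on the base board through the openings; which is in which varies. Only 40 to 60 mm behind the rack hangs the polishing lathe's guard (see unit).
- flat_holder: the holder to use: broad, thin upright wooden blade 40 mm wide (its y, along the rack's row), 10 mm thick (its x), 130 mm high (z); its lowest 32 mm are the stone slab waxed to it, 38 mm wide and 10 mm thick with bevelled lower edges. 40 to 85 g. Origin: bottom centre, on the stone's lower end; z up to the handle's end.
- thick_holder: another holder, to be left in the rack: narrower and thicker bar, 28 mm wide (y), 17 mm thick (x), 130 mm high, standing on its stone. Origin: bottom centre.
- round_holder: another holder, to be left in the rack: round dop stick, 16 mm in diameter, 128 mm high, standing on its stone. Origin: bottom centre.
There are look-alikes about, which are no part of the job. What is shaped like the thick_holder but pink, red or yellow is not meant.

How it is judged:
By the outcome, as a careful person would: the job done as asked, in the order asked, and still so for the second after the job is handed in, while the arm keeps its last pose, push and grip.
It also fails if it takes over 56 s, if anything falls off the work surface, if the arm or the gripper's body presses on something with over 40 N, if the wrist force passes 120 N, or if a joint passes its speed limit or range.

## Working session

There is one attempt and no reset: what is moved stays moved. The work goes in short steps, Python scripts to look and compute and a tool call to move; the robot and the scene stay as the last step left them, time stands still between calls to the robot, and variables do not carry over. Pictures are saved under pics/ and viewed, about 8 in all and at most 12, crops included, and the job is handed in when it is done.

Besides the shell and the picture viewer there is one more tool, called by a JSON object that holds its "method" and its "body". jog_arm: Moves the arm, as the interface text tells. Shifts and turns lie within -1 to 1; 1 stands for 30 cm of shift or 90 degrees of turn. Its arguments: {"type":"object","properties":{"targets":{"type":"array","items":{"type":"array","items":{"type":"number"}}}},"required":["targets"]}

```bash
mkdir -p pics
cat > h.py <<'E'
import numpy as np, cv2
from plant import robot
def save(n,c,crop=None,s=1):
    im=c["color"][:,:,::-1]
    if crop: im=im[crop[1]:crop[3],crop[0]:crop[2]]
    if s!=1: im=cv2.resize(im,None,fx=s,fy=s,interpolation=cv2.INTER_CUBIC)
    cv2.imwrite(f"pics/{n}.png",im)
def ray(c,uv,P=None):
    P=c["pose"] if P is None else P
    p=cv2.undistortPoints(np.array([[uv]],float),c["K"],np.array(c["distortion"]))[0,0]
    d=P[:3,:3]@np.array([p[0],p[1],1]); return P[:3,3],d/np.linalg.norm(d)
def atz(c,uv,z,P=None):
    o,d=ray(c,uv,P); return o+d*(z-o[2])/d[2]
def proj(c,X,P=None):
    P=c["pose"] if P is None else P
    T=np.linalg.inv(P); r,_=cv2.Rodrigues(T[:3,:3])
    return cv2.projectPoints(np.atleast_2d(np.array(X,float)),r,T[:3,3],c["K"],np.array(c["distortion"]))[0][:,0]
def wpose(c,s):
    T=np.eye(4);T[:3,:3]=cv2.Rodrigues(np.array(s["tool_rot"],float))[0];T[:3,3]=s["position"];return T@c["tool_from_camera"]
E
python3 - <<'E'
from h import *
s=robot.observe();print(s,robot.pinch_z);print(cv2.Rodrigues(np.array(s["tool_rot"],float))[0].round(3))
for n in("top","side"):
    c=robot.camera(n);save(n+"0",c)
    print(n,c["pose"].round(3).tolist())
    for t in("unit","shutter","shutter_knob","rack","flat_holder","thick_holder","round_holder"):
        print(n,t,[(round(r["conf"],2),np.round(r["box"]).tolist()) for r in robot.search_frame(n,t)[:3]])
a=cv2.imread("pics/top0.png");b=cv2.imread("pics/side0.png")
E
```

```text
{'time_s': 0.0, 'joint_positions': array([ 1.16311469e+00,  2.64753218e-01,  1.60538067e+00, -3.43055506e-05,
        1.27364723e+00, -3.68695218e-02]), 'joint_vel': array([-0.00011328,  0.00014438, -0.0004801 , -0.00202304, -0.00070052,
        0.00074324]), 'tau': array([ 8.47426563e-04, -5.02113891e+01, -3.56882894e+01,  7.28974747e-02,
        2.91478273e-02, -1.80360016e-04]), 'position': array([0.24431657, 0.62848202, 0.23738433]), 'tool_rot': array([-0.93310078,  1.36398802,  0.93112643]), 'ft_force': array([-0.46142772, -0.39080661, -0.82904043]), 'ft_torque': array([-0.02763136,  0.03044757, -0.0192449 ]), 'finger_gap': 1.0021413553512577} 0.0187
[[-0.001 -0.932  0.362]
 [-0.002  0.362  0.932]
 [-1.     0.    -0.002]]
top [[0.006, -0.99, 0.144, 0.298], [-1.0, -0.003, 0.023, 0.054], [-0.022, -0.144, -0.989, 1.037], [0.0, 0.0, 0.0, 1.0]]
top unit [(0.95, [416.0, 174.0, 98.0, 99.0]), (0.46, [261.0, 202.0, 15.0, 11.0])]
top shutter [(0.72, [409.0, 188.0, 33.0, 14.0])]
top shutter_knob [(0.75, [410.0, 188.0, 29.0, 16.0]), (0.38, [418.0, 172.0, 101.0, 105.0]), (0.32, [260.0, 199.0, 19.0, 9.0])]
top rack [(0.35, [410.0, 189.0, 27.0, 17.0])]
top flat_holder [(0.75, [283.0, 203.0, 17.0, 8.0])]
top thick_holder [(0.77, [223.0, 223.0, 25.0, 18.0]), (0.69, [344.0, 202.0, 13.0, 14.0]), (0.66, [225.0, 187.0, 17.0, 19.0])]
top round_holder [(0.67, [308.0, 202.0, 13.0, 10.0])]
side [[0.944, -0.14, 0.3, 0.195], [-0.331, -0.405, 0.852, -0.655], [0.002, -0.904, -0.428, 0.46], [0.0, 0.0, 0.0, 1.0]]
side unit [(0.59, [390.0, 280.0, 157.0, 132.0])]
side shutter [(0.72, [370.0, 244.0, 27.0, 28.0])]
side shutter_knob []
side rack [(0.56, [296.0, 213.0, 40.0, 63.0]), (0.55, [291.0, 176.0, 11.0, 43.0])]
side flat_holder [(0.56, [300.0, 181.0, 13.0, 36.0])]
side thick_holder [(0.76, [326.0, 210.0, 10.0, 39.0]), (0.69, [293.0, 176.0, 12.0, 39.0]), (0.59, [266.0, 180.0, 18.0, 57.0])]
side round_holder [(0.73, [307.0, 194.0, 9.0, 40.0])]
```

Run:
```python
from h import *
a=cv2.imread("pics/top0.png")[110:270,190:490];b=cv2.imread("pics/side0.png")[120:370,230:500]
a=cv2.resize(a,(780,416),interpolation=cv2.INTER_CUBIC);cv2.imwrite("pics/t1.png",a)
cv2.imwrite("pics/s1.png",cv2.resize(b,(640,593),interpolation=cv2.INTER_CUBIC))
```

```text
(no output)
```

View pics/t1.png

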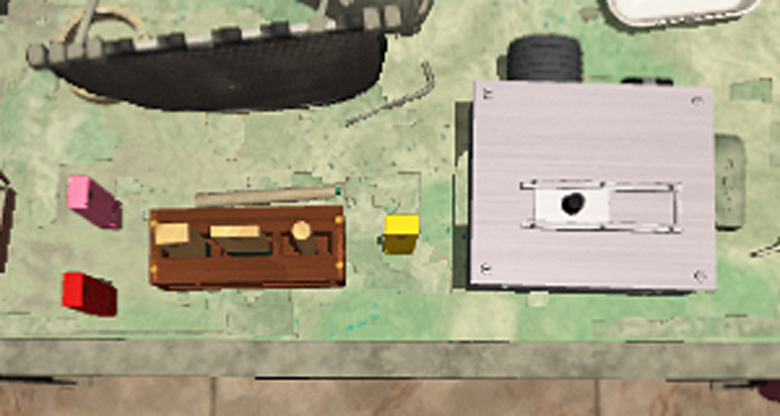

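View pics/s1.png

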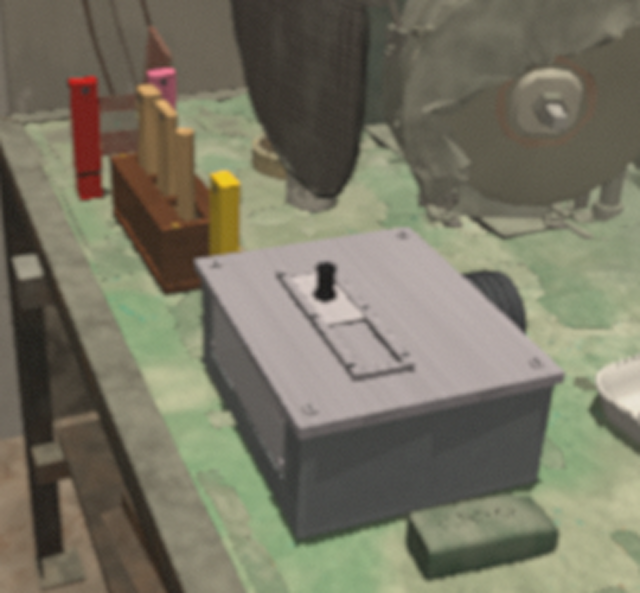

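Top crop: the knob is at about (573,202). The unit's cover corners are near (472,82), (713,87), (716,291) and (470,288). The rack holds the thick holder on the left (172,233), the flat one in the middle (235,232) and the round one on the right (302,230). The side view agrees.

Run:
```python
from h import *
c=robot.camera("top");f=lambda u,v:(190+u/2.6-.3,110+v/2.6-.3)
P=lambda u,v,z:atz(c,f(u,v),z)[:2].round(4)
C=[P(*p,.095) for p in((472,82),(713,87),(716,291),(470,288))];print("cover",C,np.mean(C,0))
e=C[1]-C[0];print("yaw",np.degrees(np.arctan2(e[0],-e[1])))
e=C[2]-C[3];print("yaw",np.degrees(np.arctan2(e[0],-e[1])))
print("knob",P(573,202,.123)); print("shutter L/R",P(536,206,.098),P(608,206,.098))
print("rails",[P(*p,.099) for p in((525,185),(680,187),(680,231),(525,228))])
for n,p in dict(thick=(172,233),flat=(235,232),rnd=(302,230)).items(): print(n,P(*p,.142 if n!='rnd' else .14))
R=[P(*p,.066) for p in((150,208),(345,207),(345,284),(150,284))];print("rack",R,np.mean(R,0))
ct=robot.trace("top","flat_holder")
for r in ct[:2]:
    m=r["region"].astype(np.uint8);print(r["conf"],r["box"],cv2.minAreaRect(cv2.findNonZero(m)))
```

```text
cover [array([ 0.5697, -0.0341]), array([ 0.5662, -0.2419]), array([ 0.3899, -0.2369]), array([ 0.3918, -0.0305])] [ 0.4794  -0.13585]
yaw -0.964948355152799
yaw -0.5274171814324327
knob [ 0.4602 -0.1132]
shutter L/R [ 0.4611 -0.0865] [ 0.4613 -0.1473]
rails [array([ 0.4789, -0.0774]), array([ 0.4776, -0.2086]), array([ 0.44  , -0.2072]), array([ 0.4422, -0.0768])]
thick [0.4306 0.2129]
flat [0.4316 0.1619]
rnd [0.4337 0.1081]
rack [array([0.464 , 0.2464]), array([0.4653, 0.0752]), array([0.3978, 0.0748]), array([0.397 , 0.2443])] [0.431025 0.160175]
0.59 [282.9, 203.2, 20.7, 12.3] ((282.0, 202.0), (12.0, 22.0), 90.0)
```

Run:
```python
from h import *
c=robot.camera("top")
for z in(.1,.2,.33): print(z,[atz(c,(190+u/2.6,110+v/2.6),z)[:2].round(3).tolist() for u,v in((60,70),(180,110),(235,108),(300,100),(380,75))])
print(proj(c,[[.245,.629,.24],[.245,.629,.32],[.245,.629,.4]]).round(), proj(robot.camera("side"),[[.245,.629,.24],[.245,.629,.4]]).round())
a=cv2.imread("pics/top0.png");b=cv2.imread("pics/side0.png")
A=cv2.resize(a[90:310,0:240],(390,357));B=cv2.resize(b[0:220,60:300],(390,357));cv2.imwrite("pics/g.png",np.hstack([A,B]))
```

```text
0.1 [[0.579, 0.322], [0.543, 0.216], [0.545, 0.169], [0.552, 0.113], [0.574, 0.044]]
0.2 [[0.549, 0.293], [0.517, 0.199], [0.518, 0.156], [0.525, 0.107], [0.544, 0.046]]
0.33 [[0.51, 0.256], [0.483, 0.176], [0.484, 0.141], [0.489, 0.099], [0.506, 0.047]]
[[ 28. 288.]
 [ -2. 290.]
 [-39. 292.]] [[188.  85.]
 [180.  24.]]
```

View pics/g.png

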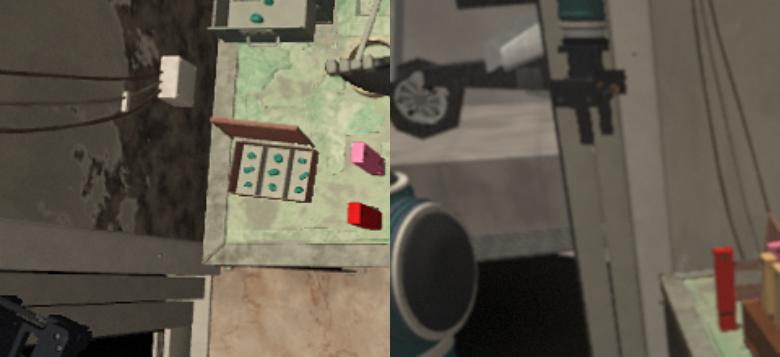

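{"method": "jog_arm", "body": {"targets": [[-0.228,0,0,0,-0.745,-0.676,100],[-0.228,0,0,0,-0.745,-0.676,100],[-0.228,0,0,0,-0.745,-0.676,100],[-0.228,0,0,0,-0.745,-0.676,100],[-0.228,0,0,0,-0.745,-0.676,100],[-0.228,0,0,0,-0.745,-0.676,60],[-0.228,0,0,0,-0.745,-0.676,60],[-0.228,0,0,0,-0.745,-0.676,60],[-0.228,0,0,0,-0.745,-0.676,60]]}}

```text
time_s: 1.9
position: [0.3792, 0.36, 0.2389]
tool_rot: [-1.199, 1.214, 1.2]
ft_force: [0.0, -0.0, -0.2]
finger_gap: 0.663
```

```bash
cat >> h.py <<'E'
def units(target,yaw=None,s=None):
    """shift (units of .3 m) to world TCP target; turn (units of 90deg) to vertical tool with jaw axis at yaw deg"""
    s=s or robot.observe();R=cv2.Rodrigues(np.array(s["tool_rot"],float))[0]
    sh=R.T@(np.array(target)-s["position"])/.3
    out=[sh.round(4).tolist()]
    if yaw is not None:
        a=np.radians(yaw);x=np.array([0,0,-1.]);z=np.array([np.cos(a),np.sin(a),0]);G=np.stack([x,np.cross(z,x),z],1)
        out.append((cv2.Rodrigues(R.T@G)[0][:,0]/(np.pi/2)).round(4).tolist())
    print("pos",np.round(s["position"],4),"jaw",np.degrees(np.arctan2(R[1,2],R[0,2])).round(2),"R",R.round(3).tolist(),"F",np.round(s["ft_force"],1),"gap",round(s["finger_gap"],3),"t",s["time_s"]);return out
E
python3 - <<'E'
from h import *
print(units([.42,.1,.24],89.25));print(robot.camera("wrist")["tool_from_camera"].round(3))
c=robot.camera("top");print(proj(c,[[.38,.36,.24],[.38,.36,.4]]));save("g2",c,(0,60,330,310),2)
E
```

```text
pos [0.3792 0.36   0.2389] jaw 89.28 R [[0.0, -1.0, 0.012], [0.001, 0.012, 1.0], [-1.0, -0.0, 0.001]] F [ 0.  -0.  -0.2] gap 0.663 t 1.9
[[-0.0043, -0.1468, -0.8649], [0.0004, 0.0006, 0.0]]
[[-0.    -0.269  0.963 -0.145]
 [-0.001 -0.963 -0.269  0.069]
 [ 1.    -0.001 -0.    -0.001]
 [ 0.     0.     0.     1.   ]]
[[168.4551003  218.1188773 ]
 [129.73043522 207.08998117]]
```

View pics/g2.png

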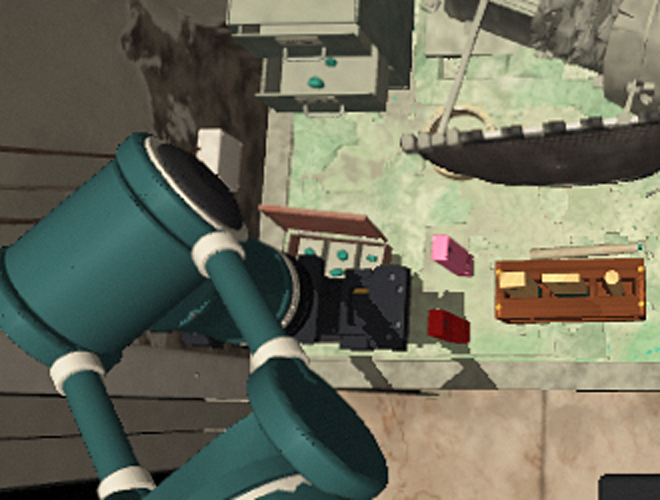

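The top view shows the gripper body is long (187 mm) along the jaw axis. That matters at the rack, because the guard is close behind it. The shutter comes first.

{"method": "jog_arm", "body": {"targets": [[0,0,0,0.0963,-0.1475,-0.965,60],[0,0,0,0.0963,-0.1475,-0.965,60],[0,0,0,0.0963,-0.1475,-0.965,60],[0,0,0,0.0963,-0.1475,-0.965,60],[0,0,0,0.0963,-0.1475,-0.965,60],[0,0,0,0.0963,-0.1475,-0.965,60],[0,0,0,0.0963,-0.1475,-0.965,60]]}}

```text
time_s: 2.7
position: [0.4202, 0.0659, 0.2093]
tool_rot: [-1.198, 1.219, 1.197]
ft_force: [-0.5, 1.3, -0.1]
finger_gap: 0.595
```

{"method": "jog_arm", "body": {"targets": [[0,0,0,0.2,-0.141,-0.609,60],[0,0,0,0.2,-0.141,-0.609,60],[0,0,0,0.2,-0.141,-0.609,60],[0,0,0,0.2,-0.141,-0.609,60],[0,0,0,0.2,-0.141,-0.609,60],[0,0,0,0.2,-0.141,-0.609,60]]}}

```text
time_s: 3.3
position: [0.4603, -0.1132, 0.1493]
tool_rot: [-1.198, 1.216, 1.201]
ft_force: [0.4, -0.1, -0.3]
finger_gap: 0.6
```

Run:
```python
from h import *
s=robot.observe();c=robot.camera("wrist");P=wpose(c,s)
for t in("shutter_knob","shutter"):
  for r in robot.search_frame("wrist",t)[:2]: print(t,r["conf"],np.round(r["box"]),atz(c,r["box"][:2],.115 if t!="shutter" else .1,P))
print(proj(c,[.4602,-.1132,.123],P));save("w1",c)
print(units([.4602,-.1132,.105],89.25))
```

```text
shutter_knob 0.96 [318. 224.  96.  36.] [ 0.45728401 -0.11431643  0.115     ]
shutter 0.65 [319. 225.  90.  46.] [ 0.4633555  -0.11349152  0.1       ]
[[319.44704048 232.93038684]]
pos [ 0.4605 -0.1123  0.1503] jaw 89.42 R [[0.001, -1.0, 0.01], [0.0, 0.01, 1.0], [-1.0, -0.001, 0.0]] F [-0.8  0.6 -0.2] gap 0.6 t 3.45
[[0.1509, 0.0009, -0.0032], [0.0019, 0.0002, 0.0003]]
```

View pics/w1.png

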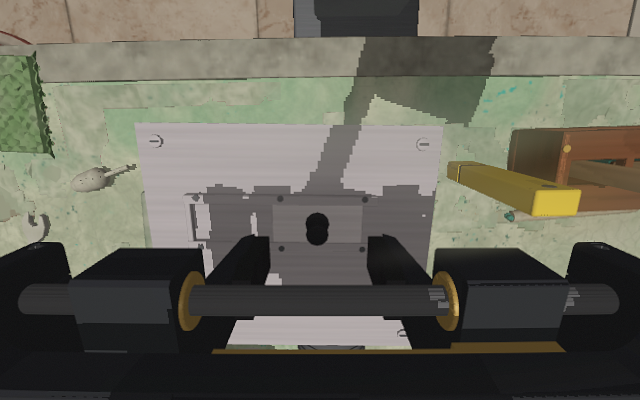

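The wrist view shows the knob at (317, 212–244), midway between the fingers and where I predicted it. Next I descend and grip it.

{"method": "jog_arm", "body": {"targets": [[0,0,0,0.075,0,-0.003,60],[0,0,0,0.15,0,-0.003,60],[0,0,0,0.15,0,-0.003,60],[0,0,0,0.15,0,-0.003,5],[0,0,0,0.15,0,-0.003,5],[0,0,0,0.15,0,-0.003,5],[0,0,0,0.15,0,-0.003,5],[0,0,0,0.15,0,-0.003,5],[0,0,0,0.15,0,-0.003,5],[0,0,0,0.15,0,-0.003,5],[0,0,0,0.15,0,-0.003,5]]}}

```text
time_s: 4.55
position: [0.4604, -0.1151, 0.1054]
tool_rot: [-1.2, 1.215, 1.199]
ft_force: [-1.0, 0.9, 5.9]
finger_gap: 0.148
```

{"method": "jog_arm", "body": {"targets": [[0,0,0,0,0,0,5],[0,0,0,0,0,0,5]]}}

```text
time_s: 4.75
position: [0.4604, -0.1152, 0.1054]
tool_rot: [-1.2, 1.215, 1.199]
ft_force: [-1.0, 1.8, 6.4]
finger_gap: 0.144
```

Run:
```python
from h import *
print(units([.4602,-.1132,.105],89.25));c=robot.camera("side")
P=[robot.camera("wrist")]
A=cv2.resize(c["color"][200:300,310:470,::-1],(640,400),interpolation=cv2.INTER_CUBIC);cv2.imwrite("pics/k1.png",A)
```

```text
pos [ 0.4604 -0.1152  0.1054] jaw 89.26 R [[0.001, -1.0, 0.013], [-0.0, 0.013, 1.0], [-1.0, -0.001, -0.0]] F [-1.   1.8  6.4] gap 0.144 t 4.75
[[0.0013, 0.0008, 0.0065], [0.0002, -0.0001, 0.0006]]
```

View pics/k1.png

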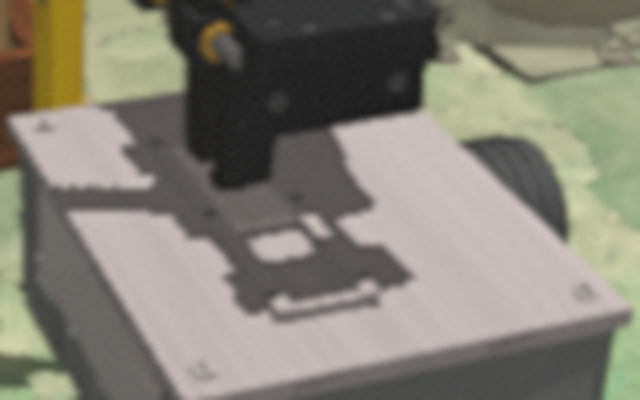

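{"method": "jog_arm", "body": {"targets": [[0,0,0,-0.002,0,-0.03,5],[0,0,0,-0.002,0,-0.06,5],[0,0,0,-0.002,0,-0.09,5],[0,0,0,-0.002,0,-0.12,5],[0,0,0,-0.002,0,-0.15,5],[0,0,0,-0.002,0,-0.165,5],[0,0,0,-0.002,0,-0.165,5],[0,0,0,-0.002,0,-0.165,5]]}}

```text
time_s: 5.65
position: [0.4592, -0.1651, 0.1054]
tool_rot: [-1.2, 1.216, 1.199]
ft_force: [-1.3, -1.4, 3.2]
finger_gap: 0.145
```

{"method": "jog_arm", "body": {"targets": [[0,0,0,0,0,-0.01,5],[0,0,0,0,0,-0.02,5],[0,0,0,0,0,-0.02,5]]}}

```text
time_s: 5.95
position: [0.459, -0.1686, 0.1054]
tool_rot: [-1.196, 1.213, 1.202]
ft_force: [-1.5, 7.8, 6.8]
finger_gap: 0.146
```

{"method": "jog_arm", "body": {"targets": [[0,0,0,0,0,-0.007,5],[0,0,0,0,0,-0.013,5],[0,0,0,0,0,-0.013,5]]}}

```text
time_s: 6.25
position: [0.459, -0.1689, 0.1053]
tool_rot: [-1.19, 1.209, 1.204]
ft_force: [0.5, 20.8, 11.1]
finger_gap: 0.15
```

{"method": "jog_arm", "body": {"targets": [[0,0,0,0,0,0.006,5],[0,0,0,0,0,0.006,40],[0,0,0,0,0,0.006,40],[0,0,0,0,0,0.006,40],[0,0,0,-0.1,0,0.006,40],[0,0,0,-0.25,0,0.006,45],[0,0,0,-0.4,0,0.006,50],[0,0,0,-0.4,0,0.15,50],[0,0,0,-0.4,0,0.2,50],[0,0,0,-0.4,0,0.2,50],[0,0,0,-0.4,0,0.2,50]]}}

```text
time_s: 7.35
position: [0.4598, -0.1148, 0.2251]
tool_rot: [-1.201, 1.216, 1.2]
ft_force: [-0.5, -0.6, -0.1]
finger_gap: 0.495
```

Run:
```python
from h import *
s=robot.observe();c=robot.camera("wrist");P=wpose(c,s);print(units(s["position"]))
ct=robot.camera("top")
a=ct["color"][140:230,360:480,::-1];A=cv2.resize(a,(800,600),interpolation=cv2.INTER_CUBIC)[100:400]
B=c["color"][100:300,120:520,::-1];B=cv2.resize(B,(600,300),interpolation=cv2.INTER_CUBIC)
B=np.hstack([B,np.zeros((300,200,3),np.uint8)]);cv2.imwrite("pics/o1.png",np.vstack([A,B]))
np.save("Pw1.npy",P);np.savez("cw1.npz",K=c["K"],distortion=c["distortion"])
for n in("top","wrist"):
  for r in robot.search_frame(n,"shutter_knob")[:1]: print(n,r)
```

```text
pos [ 0.4598 -0.1151  0.2249] jaw 89.27 R [[-0.001, -1.0, 0.013], [-0.0, 0.013, 1.0], [-1.0, 0.001, -0.0]] F [ 0.6  0.5 -0. ] gap 0.499 t 7.4
[[-0.0004, -0.0001, 0.0008]]
top {'box': [441.4, 190.2, 12.9, 7.3], 'conf': 0.59}
wrist {'box': [263.0, 196.1, 66.2, 28.6], 'conf': 0.55}
```

View pics/o1.png

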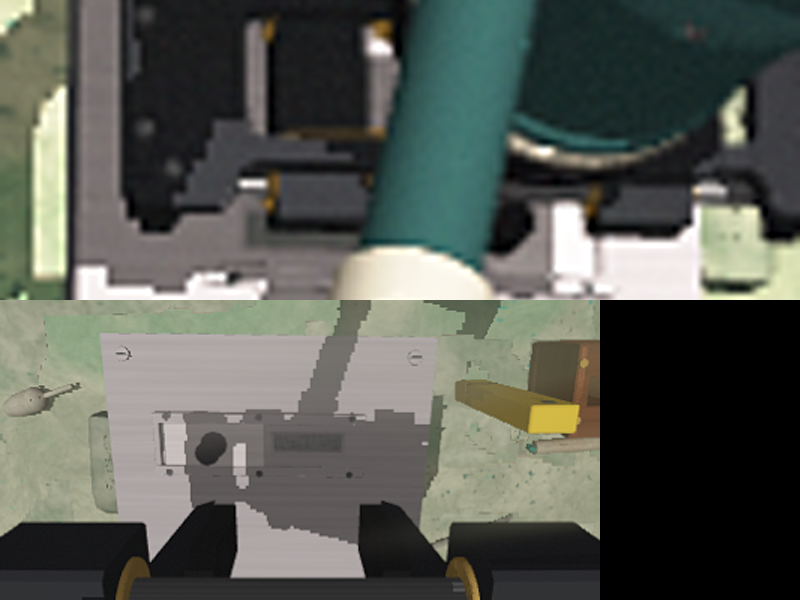

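The shutter is open and the slot shows at about (308,442) in the lower crop. I'll localise it by its edge pixels.

```bash
cat > slot.py <<'E'
from h import *
def slotfit(c,P,zc=.095,guess=(.462,-.110)):
    """rectify cover plane at 0.25 mm/px around guess, return patch"""
    n=400;g=np.arange(n)*.25e-3-.05
    X=guess[0]-g[:,None]+0*g; Y=guess[1]-g[None,:]+0*X
    uv=proj(c,np.stack([X,Y,np.full_like(X,zc)],-1).reshape(-1,3),P).astype(np.float32).reshape(n,n,2)
    return cv2.remap(c["color"],uv[...,0],uv[...,1],cv2.INTER_CUBIC)
E
python3 - <<'E'
from slot import *
s=robot.observe();c=robot.camera("wrist");P=wpose(c,s)
print(atz(c,(325.3,194.7),.095,P),"knob",atz(c,(120+211/1.5,100+142/1.5),.123,P))
f=lambda u,v:atz(c,(120+u/1.5,100+(v-300)/1.5),.095,P)[:2].round(4)
for p in((272,432),(344,432),(344,452),(272,452)):print(f(*p))
print("front edge",f(101,335),f(435,339))
im=slotfit(c,P);g=cv2.cvtColor(im,cv2.COLOR_RGB2GRAY)
cv2.imwrite("pics/r1.png",cv2.resize(im[:,:,::-1],(600,600)))
# column/row profiles
print("rows",g[:,150:250].mean(1)[140:260:4].round().tolist());print("cols",g[190:212].mean(0)[60:340:6].round().tolist())
E
```

```text
[ 0.46144697 -0.10914086  0.095     ] knob [ 0.45343222 -0.16604773  0.123     ]
[ 0.4544 -0.1322]
[ 0.4551 -0.0859]
[ 0.4685 -0.0858]
[ 0.4678 -0.1326]
front edge [ 0.3924 -0.2344] [ 0.3979 -0.0313]
rows [89.0, 91.0, 92.0, 93.0, 93.0, 92.0, 91.0, 91.0, 92.0, 86.0, 80.0, 76.0, 74.0, 74.0, 75.0, 76.0, 77.0, 77.0, 79.0, 79.0, 77.0, 82.0, 88.0, 94.0, 98.0, 100.0, 100.0, 98.0, 100.0, 103.0]
cols [94.0, 94.0, 95.0, 95.0, 95.0, 95.0, 95.0, 91.0, 86.0, 75.0, 74.0, 73.0, 74.0, 74.0, 75.0, 75.0, 75.0, 75.0, 76.0, 78.0, 77.0, 76.0, 78.0, 73.0, 76.0, 77.0, 76.0, 75.0, 75.0, 73.0, 74.0, 77.0, 77.0, 79.0, 77.0, 77.0, 77.0, 76.0, 90.0, 95.0, 98.0, 96.0, 107.0, 114.0, 112.0, 113.0, 113.0]
```

View pics/r1.png

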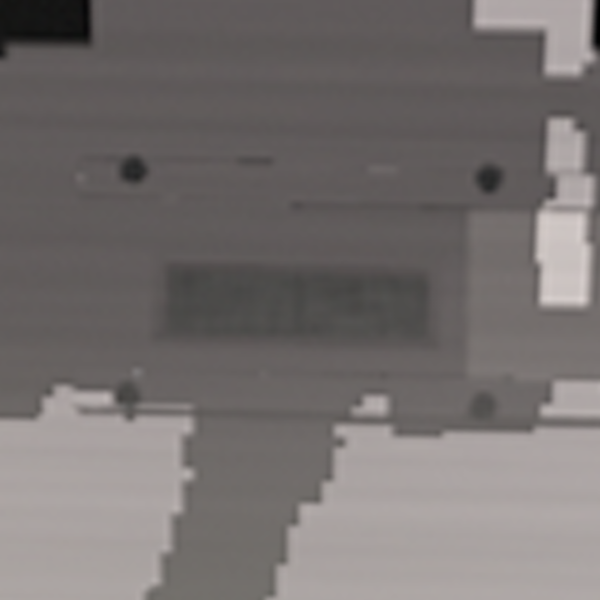

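Rectified patch: the slot's inner mouth spans (165–430, 265–340), giving a centre at about (0.4617, −0.1095). The knob's end-stop position gives y ≈ −0.109, which agrees. Next is the rack, with jaws along x, passing on the robot's side.

{"method": "jog_arm", "body": {"targets": [[0.1,0,0,-0.1,0.13,0.03,50],[0.2,0,0,-0.15,0.262,0.1,50],[0.3,0,0,-0.15,0.262,0.2,50],[0.4,0,0,-0.15,0.262,0.35,50],[0.5,0,0,-0.15,0.262,0.5,50],[0.6,0,0,-0.15,0.262,0.6,50],[0.7,0,0,-0.15,0.262,0.7,50],[0.8,0,0,-0.15,0.262,0.8,50],[0.9,0,0,-0.15,0.262,0.914,50],[0.992,0,0,-0.15,0.262,0.914,50],[0.992,0,0,-0.15,0.262,0.914,50],[0.992,0,0,-0.15,0.262,0.914,50]]}}

```text
time_s: 8.8
position: [0.3849, 0.1608, 0.2702]
tool_rot: [0.001, 1.571, -0.001]
ft_force: [-0.4, -1.0, 0.5]
finger_gap: 0.503
```

Run:
```python
from slot import *
s=robot.observe();c=robot.camera("wrist");P=wpose(c,s);print(units([.4217,.1615,.15],0));
print(proj(c,[[.4316,.1619,.142],[.4306,.2129,.142],[.4337,.1081,.14]],P).round())
for r in robot.trace("wrist","flat_holder")[:2]: print(r["conf"],np.round(r["box"]))
for r in robot.search_frame("wrist","rack")[:1]: print(r["conf"],np.round(r["box"]))
save("w3",c)
```

```text
pos [0.385  0.1606 0.2702] jaw -0.02 R [[-0.0, 0.0, 1.0], [-0.0, 1.0, -0.0], [-1.0, -0.0, -0.0]] F [ 1.4 -0.2 -0.2] gap 0.501 t 8.85
[[0.4006, 0.0032, 0.1226], [-0.0002, -0.0003, 0.0002]]
[[366. 192.]
 [368. 138.]
 [366. 243.]]
0.77 [363. 183.  24.  54.]
0.62 [358. 171.  59. 136.]
```

View pics/w3.png

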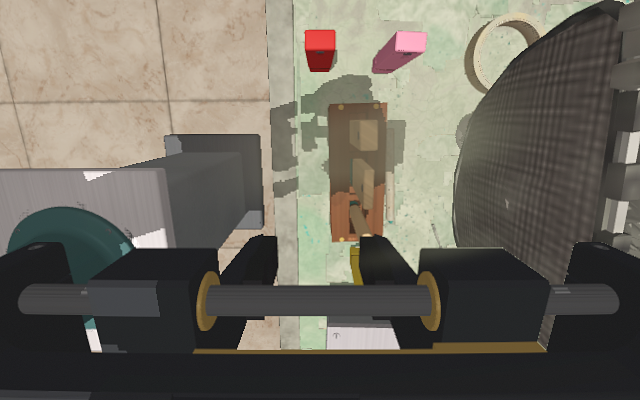

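The wrist view shows the flat blade in the middle at about (352–376, 156–210), between the thick one (363,135) and the round one (360,218). The guard starts near column 455. I'll refine the position by fitting a silhouette.

```bash
cat > fit.py <<'E'
from h import *
from scipy.optimize import minimize
def mask(c,P,x,y,zb,lo,hi,th=0):
    X=np.array([[a*.005,b*.02,z] for a in(-1,1) for b in(-1,1) for z in(lo,hi)])
    R=cv2.Rodrigues(np.array([0,th,0.]))[0]
    uv=proj(c,X@R.T+[x,y,zb],P);m=np.zeros((1600,2560),np.uint8)
    cv2.fillConvexPoly(m,cv2.convexHull((uv*4+1.5).astype(np.int32)),1);return m
def fit(c,P,region,x0,lo=.054,zb=.012):
    M=cv2.resize(region.astype(np.uint8),(2560,1600),interpolation=cv2.INTER_NEAREST)>0;best=(-1,)
    for dx in np.arange(-.01,.0101,.001):
        for dy in np.arange(-.01,.0101,.001):
            m=mask(c,P,x0[0]+dx,x0[1]+dy,zb,lo,.130)>0;i=(m&M).sum()/(m|M).sum()
            if i>best[0]: best=(round(i,3),round(x0[0]+dx,4),round(x0[1]+dy,4))
    return best
E
python3 - <<'E'
from fit import *
for n in("wrist","top","side"):
    s=robot.observe();c=robot.camera(n);P=wpose(c,s) if n=="wrist" else c["pose"]
    for r in robot.trace(n,"flat_holder")[:2]:
        print(n,round(r["conf"],2),np.round(r["box"]),fit(c,P,r["region"],(.432,.161)))
E
```

```text
wrist 0.88 [362. 181.  23.  54.] (np.float64(0.854), np.float64(0.433), np.float64(0.164))
side 0.59 [300. 182.  12.  42.] (np.float64(0.814), np.float64(0.432), np.float64(0.168))
```

{"method": "jog_arm", "body": {"targets": [[0,-0.078,0,0.1,0.008,0.06,60],[0,-0.1556,0,0.2,0.008,0.128,60],[0,-0.1556,0,0.267,0.008,0.128,60],[0,-0.1556,0,0.267,0.008,0.128,60],[0,-0.1556,0,0.267,0.008,0.128,60]]}}

```text
time_s: 9.75
position: [0.4233, 0.1631, 0.1907]
tool_rot: [-0.0, 1.327, -0.0]
ft_force: [0.5, 0.3, 0.3]
finger_gap: 0.6
```

{"method": "jog_arm", "body": {"targets": [[0,0,0,0.052,0,-0.013,60]]}}

```text
time_s: 9.85
position: [0.4267, 0.1644, 0.1787]
tool_rot: [0.003, 1.319, 0.002]
ft_force: [0.6, 1.0, 1.0]
finger_gap: 0.604
```

Run:
```python
from fit import *
s=robot.observe();print(units([.4235,.163,.0939]))
c=robot.camera("wrist");P=wpose(c,s)
for r in robot.trace("wrist","flat_holder")[:2]: print(round(r["conf"],2),np.round(r["box"]),fit(c,P,r["region"],(.432,.163)))
c=robot.camera("side");save("s4",c,(230,90,430,240),4)
```

```text
pos [0.4267 0.1644 0.1787] jaw -0.05 R [[0.249, 0.0, 0.968], [0.003, 1.0, -0.001], [-0.968, 0.003, 0.249]] F [0.6 1.  1. ] gap 0.604 t 9.85
[[0.271, -0.0055, -0.0807]]
0.67 [303. 214.  36.  81.] (np.float64(0.858), np.float64(0.433), np.float64(0.164))
0.5 [304. 260.  35.  57.] (np.float64(0.283), np.float64(0.424), np.float64(0.153))
```

View pics/s4.png

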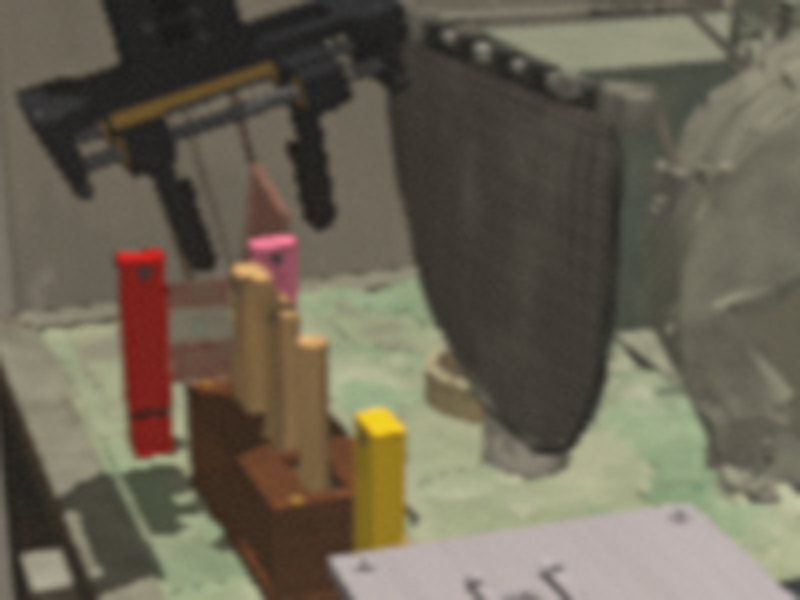

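The side view shows the tool tilted as planned. The body is clear of the guard, which starts at about column 390, and the fingers straddle the row. Next I descend and grip.

{"method": "jog_arm", "body": {"targets": [[0,0,0,0.07,0.003,-0.0175,60],[0,0,0,0.14,0.003,-0.035,60],[0,0,0,0.2,0.003,-0.05,60],[0,0,0,0.259,0.003,-0.0645,60],[0,0,0,0.259,0.003,-0.0645,60],[0,0,0,0.259,0.003,-0.0645,60]]}}

```text
time_s: 10.6
position: [0.4242, 0.1643, 0.0954]
tool_rot: [0.0, 1.325, 0.0]
ft_force: [0.6, 0.5, 0.3]
finger_gap: 0.602
```

{"method": "jog_arm", "body": {"targets": [[0,0,0,0,0,0,40],[0,0,0,0,0,0,30],[0,0,0,0,0,0,20],[0,0,0,0,0,0,15],[0,0,0,0,0,0,10],[0,0,0,0,0,0,3],[0,0,0,0,0,0,3],[0,0,0,0,0,0,3],[0,0,0,0,0,0,3]]}}

```text
time_s: 11.5
position: [0.4233, 0.164, 0.0942]
tool_rot: [0.0, 1.326, -0.0]
ft_force: [-0.1, -0.1, 0.8]
finger_gap: 0.108
```

{"method": "jog_arm", "body": {"targets": [[0,0,0,-0.05,0,0,3],[0,0,0,-0.1,0,0,3],[0,0,0,-0.15,0,0,3],[0,0,0,-0.2,0,0,3],[0,0,0,-0.25,0,0,3],[0,0,0,-0.32,0,0,3],[0,0,0,-0.4,0,0,3],[0,0,0,-0.4,0,0,3],[0,0,0,-0.4,0,0,3]]}}

```text
time_s: 12.4
position: [0.3943, 0.1641, 0.2104]
tool_rot: [0.0, 1.326, 0.0]
ft_force: [0.9, -0.1, -1.3]
finger_gap: 0.111
```

Run:
```python
from fit import *
s=robot.observe();print(units([.38,.10,.23],-1))
```

```text
pos [0.3943 0.1641 0.2104] jaw -0.0 R [[0.243, -0.0, 0.97], [0.0, 1.0, -0.0], [-0.97, 0.0, 0.243]] F [ 0.9 -0.1 -1.3] gap 0.111 t 12.4
[[-0.0749, -0.2136, -0.0305], [0.0111, 0.156, -0.0016]]
```

{"method": "jog_arm", "body": {"targets": [[0,0,0,-0.15,0,0.0104,3],[0,0.05,0,-0.169,-0.05,0.0104,3],[0,0.1,0,-0.169,-0.15,0.0104,3],[0.0111,0.156,-0.0016,-0.169,-0.28,0.0104,3],[0.0111,0.156,-0.0016,-0.169,-0.4,0.0104,3],[0.0111,0.156,-0.0016,-0.169,-0.5,0.0104,3],[0.0111,0.156,-0.0016,-0.169,-0.547,0.0104,3],[0.0111,0.156,-0.0016,-0.169,-0.547,0.0104,3]]}}

```text
time_s: 13.2
position: [0.3843, -0.0017, 0.2584]
tool_rot: [0.016, 1.575, -0.017]
ft_force: [-0.1, -0.2, -0.7]
finger_gap: 0.112
```

Run:
```python
from fit import *
s=robot.observe();print(units([.4617,-.1095,.22],-1))
```

```text
pos [ 0.3843 -0.0017  0.2584] jaw -1.22 R [[-0.004, 0.021, 1.0], [-0.001, 1.0, -0.021], [-1.0, -0.001, -0.004]] F [-0.1 -0.2 -0.7] gap 0.112 t 13.2
[[0.1273, -0.3535, 0.2662], [-0.0025, -0.0026, 0.0005]]
```

{"method": "jog_arm", "body": {"targets": [[-0.0025,-0.0026,0.0005,0.03,-0.12,0.08,3],[-0.0025,-0.0026,0.0005,0.06,-0.24,0.18,3],[-0.0025,-0.0026,0.0005,0.09,-0.32,0.24,3],[-0.0025,-0.0026,0.0005,0.1273,-0.3535,0.2662,3],[-0.0025,-0.0026,0.0005,0.1273,-0.3535,0.2662,3],[-0.0025,-0.0026,0.0005,0.1273,-0.3535,0.2662,3],[-0.0025,-0.0026,0.0005,0.1273,-0.3535,0.2662,3]]}}

```text
time_s: 13.9
position: [0.4624, -0.1062, 0.2224]
tool_rot: [0.011, 1.568, -0.009]
ft_force: [0.2, 0.2, -0.6]
finger_gap: 0.109
```

Run:
```python
from fit import *
s=robot.observe();print(units([.4617,-.1095,.22],-1))
cw=robot.camera("wrist");P=wpose(cw,s)
rw=robot.trace("wrist","flat_holder")[:1]
cs=robot.camera("side");rs=robot.trace("side","flat_holder")[:1]
p=s["position"]
for n,c,PP,r in(("w",cw,P,rw),("s",cs,cs["pose"],rs)):
    if r: print(n,round(r[0]["conf"],2),np.round(r[0]["box"]))
    for z in(p[2]-.086,p[2]-.081,p[2]-.076): print(z.round(4),"bottom corners px",proj(c,[[p[0]+a*.005,p[1]+b*.019,z] for a in(-1,1) for b in(-1,1)],PP).round(1).tolist())
A=cs["color"][150:275,330:430,::-1];A=cv2.resize(A,(480,600),interpolation=cv2.INTER_CUBIC)
B=cw["color"][130:330,260:380,::-1];B=cv2.resize(B,(320,533),interpolation=cv2.INTER_CUBIC);B=np.vstack([B,np.zeros((67,320,3),np.uint8)])
cv2.imwrite("pics/h1.png",np.hstack([A,B]))
```

```text
pos [ 0.4624 -0.1062  0.2224] jaw -0.72 R [[0.003, 0.013, 1.0], [0.001, 1.0, -0.013], [-1.0, 0.001, 0.003]] F [ 0.2  0.2 -0.6] gap 0.109 t 13.9
[[0.008, -0.0109, -0.0021], [0.0031, 0.002, -0.0006]]
w 0.88 [318. 264.  27. 160.]
0.1364 bottom corners px [[311.8, 227.3], [310.9, 183.0], [323.7, 227.1], [323.3, 182.8]]
0.1414 bottom corners px [[311.7, 229.4], [310.8, 184.3], [323.9, 229.3], [323.5, 184.1]]
0.1464 bottom corners px [[311.6, 231.7], [310.7, 185.7], [324.0, 231.5], [323.6, 185.5]]
s 0.82 [368. 182.  22.  88.]
0.1364 bottom corners px [[367.9, 228.1], [358.1, 217.5], [373.7, 227.1], [363.7, 216.6]]
0.1414 bottom corners px [[368.1, 225.3], [358.2, 214.8], [373.9, 224.3], [363.8, 213.9]]
0.1464 bottom corners px [[368.2, 222.5], [358.3, 212.1], [374.1, 221.5], [364.0, 211.2]]
```

View pics/h1.png

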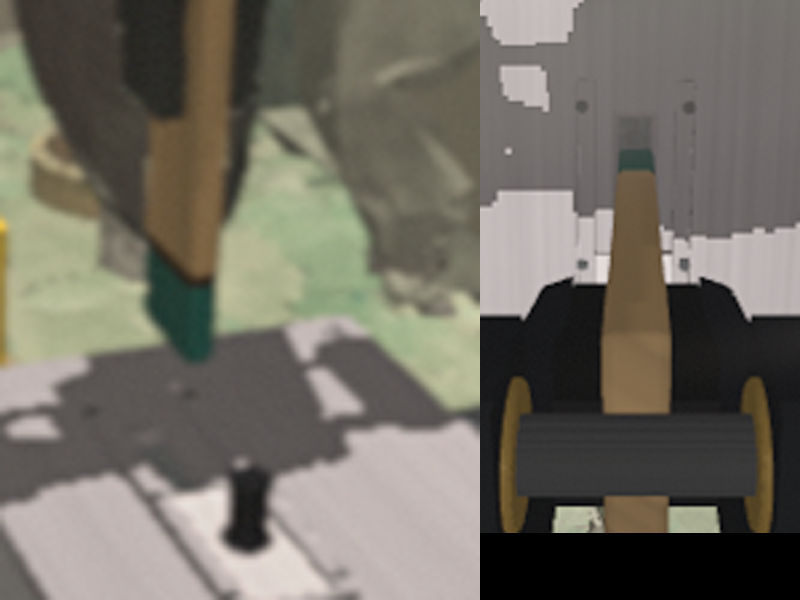

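The hover view shows the stone's lower end lined up with the slot mouth. The slot's visible end is at crop columns 618–652, rows 115–150, and the stone's end is at columns 618–655, row 150. I'll work out the relative offset from this same camera.

Run:
```python
from slot import *
s=robot.observe();c=robot.camera("wrist");P=wpose(c,s);print(units([.4617,-.1095,.22],-1))
f=lambda u,v,z:atz(c,(260+(u-480)/2.6667-.3,130+v/2.6667-.3),z,P)[:2].round(4)
zb=s["position"][2]-.081
print("stone +y edge",f(618,150,zb),f(655,150,zb),"slot +y edge",f(618,115,.095),f(652,115,.095))
g=cv2.cvtColor(c["color"],cv2.COLOR_RGB2GRAY)
print("slot row",g[178:183,300:336].mean(0).round().tolist());print("stone rows col318",c["color"][164:200,316:321].mean(1).round().astype(int).tolist())
print("stone row191",c["color"][189:192,304:332].mean(0).round().astype(int).tolist())
```

```text
pos [ 0.463 -0.107  0.223] jaw -0.74 R [[0.005, 0.013, 1.0], [0.0, 1.0, -0.013], [-1.0, 0.0, 0.005]] F [-0.4 -0.4  0.6] gap 0.108 t 14.15
[[0.0101, -0.0085, -0.0042], [0.0029, 0.003, -0.0001]]
stone +y edge [ 0.4586 -0.0892] [ 0.4695 -0.0894] slot +y edge [ 0.4578 -0.0871] [ 0.4698 -0.0873]
slot row [112.0, 112.0, 110.0, 112.0, 112.0, 112.0, 113.0, 112.0, 109.0, 103.0, 100.0, 96.0, 94.0, 92.0, 89.0, 89.0, 89.0, 89.0, 89.0, 91.0, 90.0, 89.0, 90.0, 96.0, 103.0, 104.0, 108.0, 110.0, 110.0, 110.0, 111.0, 106.0, 102.0, 109.0, 108.0, 108.0]
stone rows col318 [[116, 111, 110], [116, 110, 109], [116, 110, 109], [116, 110, 109], [116, 111, 109], [116, 111, 109], [115, 110, 108], [113, 107, 106], [107, 102, 101], [98, 96, 94], [95, 92, 90], [95, 93, 91], [94, 92, 90], [94, 91, 89], [93, 90, 89], [92, 89, 88], [92, 89, 87], [91, 89, 87], [90, 88, 86], [90, 88, 86], [92, 89, 87], [87, 87, 85], [64, 75, 71], [60, 72, 68], [59, 72, 68], [58, 71, 67], [56, 71, 66], [54, 70, 64], [51, 69, 64], [66, 78, 68], [100, 90, 71], [112, 93, 71], [110, 91, 70], [109, 90, 69], [109, 90, 69], [108, 90, 68]]
stone row191 [[113, 107, 107], [113, 108, 107], [114, 109, 108], [113, 108, 108], [108, 103, 102], [102, 97, 96], [100, 94, 94], [85, 85, 83], [60, 72, 68], [57, 71, 66], [57, 71, 66], [57, 71, 66], [57, 71, 66], [57, 71, 66], [56, 70, 65], [56, 70, 66], [55, 70, 65], [55, 69, 65], [55, 70, 65], [54, 69, 64], [60, 72, 68], [89, 90, 89], [111, 106, 106], [111, 106, 105], [112, 106, 106], [112, 106, 107], [113, 107, 107], [107, 102, 102]]
```

{"method": "jog_arm", "body": {"targets": [[0.003,0.003,0,0.05,-0.0027,-0.002,3],[0.003,0.003,0,0.1,-0.0027,-0.002,3],[0.003,0.003,0,0.13,-0.0027,-0.002,3],[0.003,0.003,0,0.145,-0.0027,-0.002,3],[0.003,0.003,0,0.155,-0.0027,-0.002,3],[0.003,0.003,0,0.165,-0.0027,-0.002,3],[0.003,0.003,0,0.165,-0.0027,-0.002,3]]}}

```text
time_s: 14.85
position: [0.4625, -0.1083, 0.1726]
tool_rot: [0.015, 1.572, -0.014]
ft_force: [-0.5, -0.4, -1.5]
finger_gap: 0.114
```

{"method": "jog_arm", "body": {"targets": [[0,0,0,0.012,0,0,3],[0,0,0,0.024,0,0,3],[0,0,0,0.036,0,0,3],[0,0,0,0.048,0,0,3],[0,0,0,0.06,0,0,3],[0,0,0,0.06,0,0,3]]}}

```text
time_s: 15.45
position: [0.462, -0.1081, 0.1541]
tool_rot: [0.015, 1.573, -0.014]
ft_force: [0.2, 0.0, -0.4]
finger_gap: 0.112
```

Run:
```python
from h import *
s=robot.observe();print(units([.4617,-.1095,.1313],-1))
```

```text
pos [ 0.462  -0.1081  0.1541] jaw -1.06 R [[-0.002, 0.018, 1.0], [0.001, 1.0, -0.018], [-1.0, 0.001, -0.002]] F [ 0.2  0.  -0.4] gap 0.112 t 15.45
[[0.076, -0.0046, -0.0007], [-0.0006, -0.0016, -0.0005]]
```

It slid in freely with no side force. I'll approach the lap in small steps and watch the force.

{"method": "jog_arm", "body": {"targets": [[0,0,0,0.015,0,0,3],[0,0,0,0.03,0,0,3],[0,0,0,0.045,0,0,3],[0,0,0,0.06,0,0,3],[0,0,0,0.06,0,0,3],[0,0,0,0.06,0,0,3]]}}

```text
time_s: 16.05
position: [0.4623, -0.1083, 0.1366]
tool_rot: [0.015, 1.572, -0.014]
ft_force: [0.4, -1.0, -0.7]
finger_gap: 0.112
```

{"method": "jog_arm", "body": {"targets": [[0,0,0,0.005,0,0,3],[0,0,0,0.005,0,0,3],[0,0,0,0.005,0,0,3]]}}

```text
time_s: 16.35
position: [0.4626, -0.1083, 0.1355]
tool_rot: [0.015, 1.572, -0.014]
ft_force: [-0.2, 0.1, -0.2]
finger_gap: 0.11
```

{"method": "jog_arm", "body": {"targets": [[0,0,0,0.005,0,0,3],[0,0,0,0.005,0,0,3],[0,0,0,0.005,0,0,3]]}}

```text
time_s: 16.65
position: [0.4624, -0.1083, 0.1339]
tool_rot: [0.015, 1.572, -0.014]
ft_force: [0.0, 0.1, -0.9]
finger_gap: 0.111
```

{"method": "jog_arm", "body": {"targets": [[0,0,0,0.005,0,0,3],[0,0,0,0.005,0,0,3],[0,0,0,0.005,0,0,3]]}}

```text
time_s: 16.95
position: [0.4625, -0.1083, 0.1325]
tool_rot: [0.015, 1.572, -0.014]
ft_force: [-0.3, -0.2, 0.9]
finger_gap: 0.113
```

{"method": "jog_arm", "body": {"targets": [[0,0,0,0.005,0,0,3],[0,0,0,0.005,0,0,3],[0,0,0,0.005,0,0,3]]}}

```text
time_s: 17.25
position: [0.4626, -0.1083, 0.131]
tool_rot: [0.015, 1.572, -0.014]
ft_force: [-0.1, 0.2, 2.4]
finger_gap: 0.112
```

{"method": "jog_arm", "body": {"targets": [[0,0,0,0.005,0,0,3],[0,0,0,0.005,0,0,3],[0,0,0,0.005,0,0,3]]}}

```text
time_s: 17.55
position: [0.4626, -0.1083, 0.1295]
tool_rot: [0.015, 1.572, -0.014]
ft_force: [-1.2, -0.5, 3.4]
finger_gap: 0.112
```

{"method": "jog_arm", "body": {"targets": [[0,0,0,0.003,0,0,3],[0,0,0,0.003,0,0,3],[0,0,0,0.003,0,0,3]]}}

```text
time_s: 17.85
position: [0.4626, -0.1083, 0.1286]
tool_rot: [0.015, 1.572, -0.014]
ft_force: [-0.6, 0.5, 2.7]
finger_gap: 0.113
```

{"method": "jog_arm", "body": {"targets": [[0,0,0,0,0,0,3]]}}

```text
time_s: 17.95
position: [0.4626, -0.1083, 0.1286]
tool_rot: [0.015, 1.572, -0.014]
ft_force: [-0.1, 0.0, 3.2]
finger_gap: 0.11
```

{"method": "jog_arm", "body": {"targets": [[0,0,0,0,0,0,3]]}}

```text
time_s: 18.05
position: [0.4626, -0.1083, 0.1285]
tool_rot: [0.015, 1.572, -0.014]
ft_force: [-0.3, 0.2, 3.6]
finger_gap: 0.111
```

{"method": "jog_arm", "body": {"targets": [[0,0,0,0,0,0,3]]}}

```text
time_s: 18.15
position: [0.4626, -0.1083, 0.1285]
tool_rot: [0.015, 1.572, -0.014]
ft_force: [-0.4, -0.7, 3.7]
finger_gap: 0.113
```

{"method": "jog_arm", "body": {"targets": [[0,0,0,0,0,0,3]]}}

```text
time_s: 18.25
position: [0.4626, -0.1083, 0.1285]
tool_rot: [0.015, 1.572, -0.014]
ft_force: [0.4, 0.0, 3.3]
finger_gap: 0.111
```

Run:
```python
from h import *
F=[];Z=[]
for i in range(10):
    c=robot.camera("side");s=robot.observe();F.append(s["ft_force"]);Z.append(s["position"])
print(np.mean(F,0).round(2),np.std(F,0).round(2),np.mean(Z,0).round(4));print(units(s["position"],-1))
t=robot.camera("top")
A=cv2.resize(c["color"][130:280,310:460,::-1],(480,480),interpolation=cv2.INTER_CUBIC)
B=cv2.resize(c["color"][130:250,240:320,::-1],(320,480),interpolation=cv2.INTER_CUBIC);cv2.imwrite("pics/f.png",np.hstack([A,B]))
```

```text
[ 0.02 -0.19  3.46] [0.74 0.44 0.59] [ 0.4626 -0.1083  0.1285]
pos [ 0.4626 -0.1083  0.1285] jaw -1.06 R [[-0.001, 0.018, 1.0], [0.0, 1.0, -0.018], [-1.0, 0.0, -0.001]] F [1.4 0.  3. ] gap 0.113 t 18.75
[[0.0, 0.0, 0.0], [-0.0006, -0.0006, -0.0002]]
```

View pics/f.png

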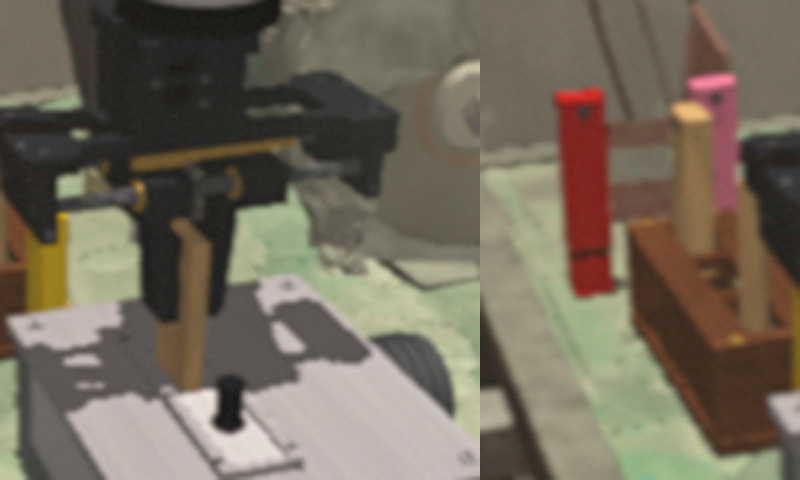

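```bash
python3 -c "
from plant import robot
print(robot.hand_in())"
```

```text
the job is handed in; nothing more can be done
None
```

I opened the shutter and lowered the flat holder's stone end through the slot. I handed the job in at about 19 s, still gripping the holder and pressing on the lap.

- **Shutter:** I slid the shutter by its knob until it met its end stop, with the side force rising to about 21 N there. I kept light pressure on it towards the stop while releasing the knob.
- **Holder:** I gripped the flat holder with the tool tilted 14° to stay clear of the guard, drew it out of the rack and brought it upright. It went through the slot with no noticeable side force.
- **Lap:** I pressed down about 5 mm from first contact. The upward force averaged 3.5 N over ten readings (scatter about 0.6 N). With roughly 0.6 N of holder weight added back, that is about 4 N, matching the spring's figure for 5 mm.
- **Last checks:** The tool was within about 0.1° of vertical and steady, and the last picture shows the other two holders still standing in the rack. The only disagreements were 1–2 mm between cameras, and a grip reading on the knob of about 13 mm against its stated 14–17 mm.

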